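# Put the one-cup drip coffee filter together on its cup and saucer

## Robot

A 6-joint arm with a two-finger parallel gripper is mounted at the origin on a cart in front of the work surface, level with it; the furniture and walls round the work are solid. World frame = base frame: x ahead of the robot, y to its left, z up, the work surface at z = 0. Lengths are in m, angles in rad, forces in N, time in s.
With the tool pointing down it reaches from about 0.225 to 0.725 m from the base axis. Payload 3.1 kg.
Tool frame: the origin (TCP) lies on the centre line of the jaws, within the pads' length; the fingertips stand 14 mm ahead of it and the grasp point (between the pads) lies 5 mm behind it; z points along the fingers, y is the line along which they close (so a half turn about z gives the same grasp; the last joint's range is limited). The gripper opens to 85 mm and grips with 20 to 120 N. Pads are 22 mm wide; open, the fingers measure 114 mm over their backs; the gripper's body (76 mm by 85 mm) begins 54 mm behind the grasp point. The pads swing forward as they close: fully open they stand 13 mm farther back than shut.
Start: joints at [1.209, 0.048, 0.099, 1.622, 0, 1.443], TCP at [0.122, 0.511, 0.219] pointing down, gripper open.
Joint ranges: [-2.91, 2.91], [-0.99, 1.94], [-1.21, 1.42], [-2.12, 2.29], [-1.49, 1.47], [-3.14, 3.14]. Speed limits (rad/s): [2.79, 2.79, 3.14, 3.14, 3.14, 3.14].

## Interface

Orientations are given as a 3x3 rotation matrix whose columns are the frame's x, y, z axes.
In Python, from rig import * gives the robot as it stands. The module is installed in compiled form; this text tells all that it offers.
- The arm moves only by the tool drive_tool, never from a script. Its arguments are lists of equal length, an entry for each row: "delta_pos": the shift along the tool's x, y, z scaled (see below), a list of three; "dr": the turn, a rotation vector about the tool's x, y, z scaled (see below), a list of three. A call has exactly 8 rows; each row is the pose to reach, as a shift and turn from the pose commanded when the call began, along the tool's axes at that moment, turning the shorter way round; what a row does not reach only later rows make up. The controller multiplies each number of a shift by 200 mm and each number of a turn by 360 degrees. A row lasts 1/8 s, in which the tool goes at most 62.5 mm and 10.7 degrees, less where a joint would pass 70% of its speed; a pose out of reach is approached as far as the arm can. A call with a number of a shift or a turn outside -1 to 1 is refused whole. A call with a gripper value outside its range is refused whole. "jaw" is the finger opening in mm, from 0 to 85.4, set as the call begins (left out, the last holds). The fingers move at their own pace and stop on an object; the grip force is fixed at half the most. Time passes only in rows, so rows that repeat a pose let the fingers close, or fill a call up. It gives the time, the measured TCP pose, the force, the opening and the grip force at its end, in the units of the state.
- observe(): the state, without advancing time (a new reading comes with each control period).
- capture(name): name is "scene" or "top" or "wrist"; returns (picture, depth): 384x512x3 uint8, red, green, blue; 384x512 float32, m along the optical axis (not along the pixel's ray), 0 where there is no reading.
- get_calibration(name): a dict with "mtx" (3x3 intrinsics, pixels), "k1" (the pictures are not rectified: a ray, as slopes to the right and down, at radius r is drawn at 1 + k1 r^2 times it, then the intrinsics apply), "rvec" (rotation vector, rad) and "tvec" (3), from world to camera coordinates, as OpenCV has them; the wrist camera has in their place "hand_eye" (4x4, takes a point from camera to tool coordinates, whose origin is the TCP and whose axes are the flange's). Camera axes: x right, y down, z forward; pixel columns grow to the right and rows downward; lengths in m; the calibration is good to about 2 mm. A picture is of the moment at which its call begins: read the wrist's pose just before it. get_calibration takes no time and is no camera call.
- job_done(): hands the job in; it is judged then, once.
The state is a dict: "clock": time; "joint_pos": joint angles; "joint_velocities": joint speeds; "joint_efforts": joint torques, N m; "position": TCP position; "ee_rot": TCP orientation; "ft_force": force on the tool from outside, world axes, zero at the start; "ft_torque": the same for the moment, N m; "opening": finger opening in m; "grip_force": force on a finger pad.
Only numpy, scipy, OpenCV 4.12 (cv2) and the standard library are available. Lean on these libraries where they do the work, as an engineer would, in place of code of your own. Each camera call takes 0.05 s, during which the arm holds its last target. There are 200 camera calls.

## Task

Set up the one-cup drip coffee filter for the morning: stand the cup upright in the middle of the saucer, the steel brewer on the mouth of the cup with its foot inside the rim, the press flat on the floor of the brewer, and the lid on top of the brewer, fully seated. The lid was put on the empty brewer without the press, so it has to come off again first. Leave the yoghurt tub, the salt mill and the teaspoon where they are.

Things in the scene. Friction and masses are not known exactly. Their poses are not given: they have to be found in the camera images.
- saucer_well (a point): White ceramic saucer, round, 136 mm across, rim 14 mm high, loose on the worktop. The point is the centre of its inner floor, 5 mm above the worktop; the floor is flat to radius 38 mm, then slopes up to the rim. z is up.
- cup_center (a point): White ceramic cup without handle, round, open top, 64 mm outside diameter, 57 mm inside at the mouth, 64 mm high, foot 48 mm across, side straight from 16 mm up. The point is on its axis, 36 mm above its underside and 28 mm below its rim: grip across the wall there or a little higher. z is its axis. Standing in the saucer, the point is 36 mm above the saucer's point.
- brewer_grip (a point): Steel brewer, 56 mm high: tapered foot 5 mm deep (39 to 47 mm wide) that drops into the cup; brim 91 mm wide, 5 to 8 mm up, rests on the cup's rim; chamber, open top, 64 mm outside, 59 mm inside, floor 10 mm up. Point: on the axis, 38 mm above the underside, 30 above the brim, 18 below the top edge: grip across the wall there. Starts on the worktop, lid on. Seated on the cup: 61 mm above the cup's point.
- press_center (a point): Press: steel disc 50 mm wide, 6 mm thick, lower edge tapered, with a thin upright stem and black knob 15 mm wide, 45 to 66 mm above the underside (grip here). Point: on the axis, 33 mm above the underside, 23 mm below the knob's middle. z is the axis. Seated in the brewer: point 5 mm above the brewer's point, knob's top 20 mm above the brewer's top edge.
- lid_center (a point): Steel domed lid, hollow, 73 mm wide, 60 mm high: tapered plug ring below, 6 mm deep (45 to 53 mm wide), drops into the brewer; a shoulder rests on the brewer's edge; black knob 18 mm wide, 44 to 60 mm above the underside (grip here). Point: on the axis, 30 mm above the underside, 22 below the knob's middle. z is the axis. On the worktop it stands on its ring. On the brewer: 42 mm above its point.
- tub_1: Bystander: yoghurt tub, 72 mm across, 71 mm high; the origin is the centre of its underside. Leave alone.
- mill_2: Bystander: small salt mill, 44 mm across, 90 mm high; the origin is the centre of its underside. Leave alone.
- teaspoon_1: Bystander: steel teaspoon lying on the worktop, 130 mm long, 26 mm wide, 11 mm high; the origin is the centre of its underside, x along its length. Leave alone.
Not all that is in view belongs to the job. What is shaped like the part that bears press_center but turquoise or yellow is not meant.

How it is judged:
At the end, for the whole second after the job is handed in: Saucer on the worktop; cup in it within 15 mm of centre; brewer seated on the cup within 10 mm; press flat on the brewer's floor within 10 mm; lid seated on the brewer within 8 mm; heights within 4 mm, all upright within 0.08 rad and at rest (horizontal distance between cup_center and saucer_well below 0.015 m and z of cup_center in the frame of saucer_well between 0.033 and 0.04 m and horizontal distance between brewer_grip and cup_center below 0.01 m and z of brewer_grip in the frame of cup_center between 0.058 and 0.065 m and horizontal distance between press_center and brewer_grip below 0.01 m and z of press_center in the frame of brewer_grip between 0.002 and 0.009 m and horizontal distance between lid_center and brewer_grip below 0.008 m and z of lid_center in the frame of brewer_grip between 0.039 and 0.046 m and height (world z) of saucer_well between 0.001 and 0.01 m and angle between each of saucer_well, cup_center, brewer_grip, press_center, lid_center's own z axis and vertical below 0.08 rad and linear speed of each of cup, brewer, press, lid below 0.02 m/s); the robot touches nothing.
It fails at once if a bystander (tub, mill or teaspoon) was shifted by more than 30 mm (distance of any of tub_1, mill_2, teaspoon_1 from where it was at the start of the episode above 0.03 m).
It also fails if it takes over 128 s, if anything falls off the work surface, if the arm or the gripper's body presses on something with over 40 N, if the wrist force passes 120 N, or if a joint passes its speed limit or range.

## Working session

There is one attempt and no reset: what is moved stays moved. The work goes in short steps, Python scripts to look and compute and a tool call to move; the robot and the scene stay as the last step left them, time stands still between calls to the robot, and variables do not carry over. Pictures are saved under pics/ and viewed, at most 14 in all, crops included, and the job is handed in when it is done.

Besides the shell and the picture viewer there is one more tool, called after "Call:" as name(argument=value, ...), one argument or row to a line, values as JSON. drive_tool: Moves the arm, as the interface text tells. Its arguments: {"type":"object","properties":{"delta_pos":{"type":"array","items":{"type":"array","items":{"type":"number","minimum":-1,"maximum":1}}},"dr":{"type":"array","items":{"type":"array","items":{"type":"number","minimum":-1,"maximum":1}}},"jaw":{"type":"number"}},"required":["delta_pos","dr"]}

```bash
mkdir -p pics
cat > h.py <<'E'
from rig import *
import numpy as np, cv2
from scipy.spatial.transform import Rotation as R
def cam(name):
    s=observe(); im,d=capture(name); c=get_calibration(name)
    if 'hand_eye' in c:
        T=np.eye(4); T[:3,:3]=s['ee_rot']; T[:3,3]=s['position']; M=T@np.array(c['hand_eye'])
    else:
        M=np.eye(4); Rm=cv2.Rodrigues(np.array(c['rvec'],float))[0]; M[:3,:3]=Rm.T; M[:3,3]=-Rm.T@np.array(c['tvec']).ravel()
    return im,d,c,M
def cloud(d,c,M):
    K=np.array(c['mtx'],float);v,u=np.mgrid[:384,:512]
    p=cv2.undistortPoints(np.stack([u.ravel(),v.ravel()],1).astype(float)[:,None],K,np.array([c['k1'],0,0,0.]))[:,0].reshape(384,512,2)
    P=np.dstack([p*d[...,None],d]); return P@M[:3,:3].T+M[:3,3]
def save(im,n): cv2.imwrite('pics/'+n,im[...,::-1])
E
python3 - <<'E'
from h import *
for n in ['scene','top','wrist']:
    im,d,c,M=cam(n); save(im,n+'0.png'); P=cloud(d,c,M); np.savez('/tmp/%s0.npz'%n,P=P,d=d); print(n,M[:3,3].round(3),M[:3,2].round(2))
s=observe(); print(s['position'],s['ee_rot'],s['clock'],s['opening'])
E
```

```text
scene [-0.04  -0.755  0.907] [ 0.49  0.46 -0.74]
top [ 0.435 -0.235  1.052] [ 0.07  0.   -1.  ]
wrist [0.056 0.525 0.373] [ 0.26 -0.06 -0.96]
[0.12146411 0.51025008 0.21797594] [[-9.72798953e-01  2.31650158e-01 -6.33600827e-04]
 [ 2.31650920e-01  9.72797480e-01 -1.70713725e-03]
 [ 2.20906673e-04 -1.80747555e-03 -9.99998342e-01]] 0.15 0.08528326192943875
```

View pics/top0.png

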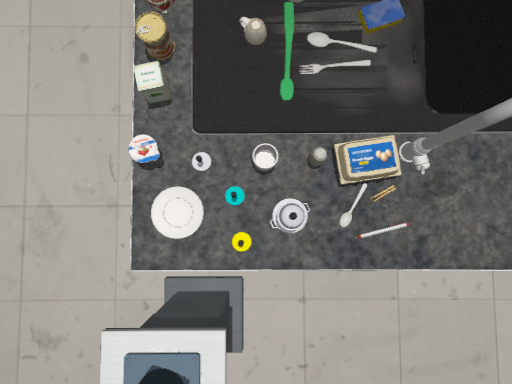

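View pics/scene0.png

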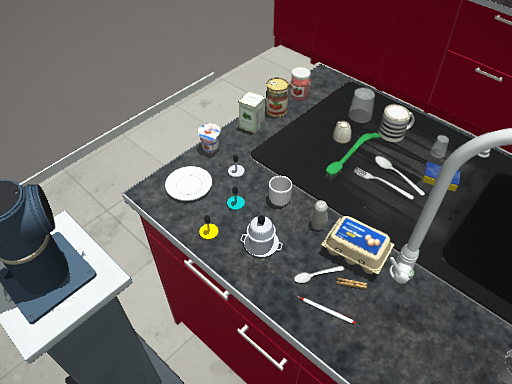

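The top view shows the saucer at (177,212), the steel press at (201,161), the cup at (265,157) and the brewer with its lid at (291,215). The bystanders are the tub at (144,149), the mill at (319,156) and the spoon at (352,207). The turquoise press is at (235,195) and the yellow one at (241,242). Next I measure positions.

Run:
```python
import numpy as np
from scipy.optimize import least_squares
P=np.load('/tmp/top0.npz')['P']; S=np.load('/tmp/scene0.npz')['P']
t=P[230:260,150:160].reshape(-1,3); print('table',np.median(P[240:262,270:330,2]),np.median(P[175:185,150:190,2]))
for n,(u,v),r in [('saucer',(177,212),32),('press',(201,161),13),('cup',(265,157),18),('brew',(291,215),24),('turq',(235,195),13),('yel',(241,242),13),('mill',(319,156),14),('tub',(144,149),20),('egg',(367,160),35),('spoon',(352,207),20)]:
    Q=P[v-r:v+r,u-r:u+r].reshape(-1,3); Q=Q[(Q[:,2]>0.004)&(Q[:,2]<.2)]
    C=P[v,u]; print(n,'px',C.round(4),'bbox',Q.min(0).round(3),Q.max(0).round(3),'mid',((Q.min(0)+Q.max(0))/2).round(4),len(Q))
    A=S.reshape(-1,3); A=A[(np.linalg.norm(A[:,:2]-((Q.min(0)+Q.max(0))/2)[:2],axis=1)<.075)&(A[:,2]>.006)]
    print('    scene',A.min(0).round(3),A.max(0).round(3))
```

```text
table -0.0004987199599656433 -0.0004631052777327449
saucer px [ 0.4527 -0.0322  0.0033] bbox [ 0.374 -0.113  0.004] [0.526 0.044 0.019] mid [ 0.4505 -0.0345  0.0116] 1827
    scene [ 0.384 -0.102  0.006] [0.52  0.033 0.018]
press px [ 0.5837 -0.0973  0.0258] bbox [ 0.56  -0.123  0.004] [ 0.611 -0.06   0.067] mid [ 0.5854 -0.0919  0.0357] 230
    scene [ 0.553 -0.123  0.006] [ 0.659 -0.063  0.07 ]
cup px [ 0.5964 -0.2633  0.0069] bbox [ 0.557 -0.308  0.004] [ 0.623 -0.221  0.068] mid [ 0.5901 -0.2646  0.0362] 502
    scene [ 0.558 -0.296  0.006] [ 0.664 -0.231  0.069]
brew px [ 0.4429 -0.321   0.1074] bbox [ 0.386 -0.382  0.004] [ 0.501 -0.268  0.112] mid [ 0.4438 -0.3249  0.0581] 987
    scene [ 0.398 -0.38   0.006] [ 0.486 -0.277  0.113]
turq px [ 0.4932 -0.1869  0.0629] bbox [ 0.473 -0.216  0.004] [ 0.52  -0.15   0.068] mid [ 0.4966 -0.1828  0.036 ] 236
    scene [ 0.434 -0.209  0.006] [ 0.518 -0.15   0.069]
yel px [ 0.3776 -0.2017  0.0653] bbox [ 0.346 -0.231  0.004] [ 0.405 -0.171  0.068] mid [ 0.3753 -0.2009  0.0361] 232
    scene [ 0.35  -0.226  0.006] [ 0.398 -0.178  0.069]
mill px [ 0.586  -0.3924  0.0861] bbox [ 0.569 -0.44   0.004] [ 0.631 -0.371  0.091] mid [ 0.6001 -0.4056  0.0475] 262
    scene [ 0.548 -0.48   0.006] [ 0.674 -0.372  0.091]
tub px [0.6075 0.0376 0.0708] bbox [0.571 0.003 0.004] [0.67  0.079 0.075] mid [0.6206 0.0409 0.0394] 700
    scene [0.574 0.002 0.006] [0.684 0.075 0.076]
egg px [ 0.5778 -0.5126  0.0712] bbox [ 0.497 -0.621  0.004] [ 0.681 -0.439  0.078] mid [ 0.5893 -0.5303  0.0409] 3150
    scene [ 0.524 -0.604  0.006] [ 0.633 -0.456  0.077]
spoon px [ 0.4639 -0.488   0.0118] bbox [ 0.415 -0.539  0.004] [ 0.514 -0.441  0.017] mid [ 0.4642 -0.4901  0.0105] 143
    scene [ 0.394 -0.561  0.006] [ 0.539 -0.457  0.072]
```

View pics/wrist0.png

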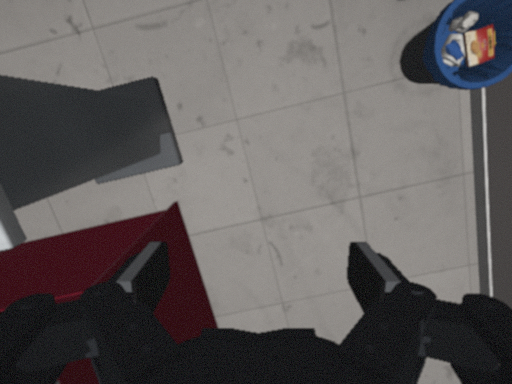

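The wrist view shows only floor beside the bench and the fingers. I'm moving over the worktop to look from closer.

Call:
drive_tool(
  delta_pos=[
    [-0.2,-0.16,-0.12],
    [-0.4,-0.32,-0.25],
    [-0.6,-0.48,-0.38],
    [-0.77,-0.64,-0.5],
    [-0.77,-0.64,-0.5],
    [-0.77,-0.64,-0.5],
    [-0.77,-0.64,-0.5],
    [-0.77,-0.64,-0.5],
  ],
  dr=[
    [0,0,-0.01],
    [0,0,-0.02],
    [0,0,-0.03],
    [0,0,-0.037],
    [0,0,-0.037],
    [0,0,-0.037],
    [0,0,-0.037],
    [0,0,-0.037],
  ],
)

```text
clock: 1.15
position: [0.2409, 0.351, 0.3179]
ee_rot: [[-1.0, -0.001, -0.001], [-0.001, 1.0, -0.001], [0.001, -0.001, -1.0]]
ft_force: [0.0, -0.1, -0.0]
opening: 0.0856
grip_force: 0.0
```

Call:
drive_tool(
  delta_pos=[
    [-0.1,-0.2,0],
    [-0.2,-0.4,0],
    [-0.3,-0.6,0],
    [-0.4,-0.8,0],
    [-0.5,-1,0],
    [-0.5,-1,0],
    [-0.5,-1,0],
    [-0.5,-1,0],
  ],
  dr=[
    [0,0,0],
    [0,0,0],
    [0,0,0],
    [0,0,0],
    [0,0,0],
    [0,0,0],
    [0,0,0],
    [0,0,0],
  ],
)

```text
clock: 2.15
position: [0.341, 0.1514, 0.3189]
ee_rot: [[-1.0, -0.001, -0.0], [-0.001, 1.0, 0.0], [0.0, 0.0, -1.0]]
ft_force: [0.6, -1.1, 1.2]
opening: 0.0853
grip_force: 0.0
```

Call:
drive_tool(
  delta_pos=[
    [-0.1,-0.2,0],
    [-0.2,-0.4,0],
    [-0.3,-0.6,0],
    [-0.4,-0.8,0],
    [-0.5,-1,0],
    [-0.5,-1,0],
    [-0.5,-1,0],
    [-0.5,-1,0],
  ],
  dr=[
    [0,0,0],
    [0,0,0],
    [0,0,0],
    [0,0,0],
    [0,0,0],
    [0,0,0],
    [0,0,0],
    [0,0,0],
  ],
)

```text
clock: 3.15
position: [0.441, -0.0483, 0.3193]
ee_rot: [[-1.0, -0.001, 0.0], [-0.001, 1.0, 0.0], [-0.0, 0.0, -1.0]]
ft_force: [-0.4, -0.7, -0.2]
opening: 0.0853
grip_force: 0.0
```

Call:
drive_tool(
  delta_pos=[
    [-0.05,-0.2,0],
    [-0.1,-0.4,0],
    [-0.15,-0.6,0],
    [-0.2,-0.75,0],
    [-0.2,-0.75,0],
    [-0.2,-0.75,0],
    [-0.2,-0.75,0],
    [-0.2,-0.75,0],
  ],
  dr=[
    [0,0,0],
    [0,0,0],
    [0,0,0],
    [0,0,0],
    [0,0,0],
    [0,0,0],
    [0,0,0],
    [0,0,0],
  ],
)

```text
clock: 4.15
position: [0.481, -0.1989, 0.3194]
ee_rot: [[-1.0, -0.0, 0.001], [-0.0, 1.0, -0.0], [-0.001, -0.0, -1.0]]
ft_force: [-0.1, 0.0, -0.2]
opening: 0.0854
grip_force: 0.0
```

Run:
```python
from h import *
s=observe(); print(s['position'].round(4),s['ee_rot'].round(3).tolist(),s['clock'],s['joint_pos'],s['ft_force'])
im,d,c,M=cam('wrist'); save(im,'w1.png'); np.savez('/tmp/w1.npz',P=cloud(d,c,M)); print(c['mtx'])
```

```text
[ 0.481  -0.1989  0.3194] [[-1.0, -0.0, 0.001], [-0.0, 1.0, -0.0], [-0.001, -0.0, -1.0]] 4.15 [-5.20929082e-01  8.83895424e-02  3.45373689e-01  1.82705933e+00
  7.61851334e-05 -5.20980678e-01] [-0.0899066   0.01175644 -0.23472405]
[[297.2761497    0.         257.93960058]
 [  0.         297.2761497  196.08616659]
 [  0.           0.           1.        ]]
```

View pics/w1.png

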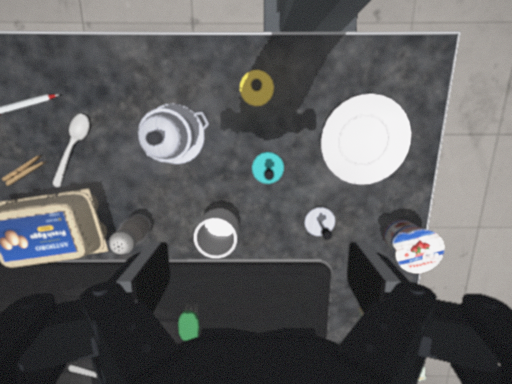

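Wrist view: brewer with lid at (163,137), cup rim at (215,237), steel press at (320,222), saucer at (366,139), mill at (122,240) and tub at (418,250). I fit circles to get the centres.

Run:
```python
import numpy as np
from scipy.optimize import least_squares
clouds={'top':np.load('/tmp/top0.npz')['P'].reshape(-1,3),'scene':np.load('/tmp/scene0.npz')['P'].reshape(-1,3),'wrist':np.load('/tmp/w1.npz')['P'].reshape(-1,3)}
def fit(n,c,rmax,z0,z1,r=None):
    for k,P in clouds.items():
        cc=np.array(c)
        Q=P[(np.linalg.norm(P[:,:2]-cc,axis=1)<rmax)&(P[:,2]>z0)&(P[:,2]<z1)]
        if len(Q)<6: print(n,k,'few');continue
        f=(lambda p:np.linalg.norm(Q[:,:2]-p[:2],axis=1)-(r or p[2]))
        s=least_squares(f,[*cc,.03],loss='soft_l1',f_scale=.002)
        print(n,k,s.x.round(4),len(Q),'zmed',np.median(Q[:,2]).round(4),'mean',Q[:,:2].mean(0).round(4))
fit('saucer',(.452,-.034),.085,.011,.02)
fit('cup',(.59,-.264),.045,.06,.075,.0303)
fit('lidknob',(.443,-.321),.02,.10,.13,.007)
fit('lidshoulder',(.443,-.321),.045,.059,.072)
fit('brim',(.443,-.321),.048,.004,.012)
fit('pressknob',(.584,-.095),.015,.06,.08,.005)
fit('pressdisc',(.584,-.095),.03,.002,.02)
P=clouds['wrist']
Q=P[(np.linalg.norm(P[:,:2]-[.443,-.321],axis=1)>.048)&(np.linalg.norm(P[:,:2]-[.443,-.321],axis=1)<.065)&(P[:,2]>.004)]
print(len(Q)); print(Q.round(3)[::max(1,len(Q)//30)].tolist())
```

```text
saucer top [ 0.4527 -0.0339  0.063 ] 503 zmed 0.0127 mean [ 0.452  -0.0309]
saucer scene [ 0.4511 -0.0351  0.0617] 363 zmed 0.013 mean [ 0.4542 -0.0303]
saucer wrist [ 0.4516 -0.035   0.0623] 1951 zmed 0.0129 mean [ 0.4502 -0.0334]
cup top [ 0.5916 -0.2628  0.03  ] 108 zmed 0.0632 mean [ 0.5919 -0.263 ]
cup scene [ 0.5899 -0.2642  0.03  ] 104 zmed 0.0634 mean [ 0.5881 -0.2646]
cup wrist [ 0.5907 -0.2636  0.03  ] 339 zmed 0.0638 mean [ 0.5909 -0.2646]
lidknob top [ 0.4421 -0.3267  0.03  ] 48 zmed 0.1081 mean [ 0.442  -0.3265]
lidknob scene [ 0.4404 -0.3285  0.03  ] 45 zmed 0.1088 mean [ 0.4393 -0.3296]
lidknob wrist [ 0.4404 -0.3268  0.03  ] 187 zmed 0.1092 mean [ 0.4402 -0.326 ]
lidshoulder top [ 0.4422 -0.3276  0.0319] 133 zmed 0.0625 mean [ 0.4434 -0.3227]
lidshoulder scene [ 0.4424 -0.3266  0.0324] 144 zmed 0.0635 mean [ 0.4249 -0.3413]
lidshoulder wrist [ 0.4417 -0.3297  0.0334] 476 zmed 0.0608 mean [ 0.4378 -0.3122]
brim top [ 0.4427 -0.3284  0.0416] 250 zmed 0.0075 mean [ 0.4435 -0.3088]
brim scene [ 0.4447 -0.3242  0.0398] 263 zmed 0.0083 mean [ 0.427  -0.3333]
brim wrist [ 0.
[... 581 characters left out ...]
66, 0.391], [0.468, -0.266, 0.393], [0.467, -0.268, 0.396], [0.469, -0.265, 0.394], [0.468, -0.272, 0.395], [0.467, -0.266, 0.398], [0.467, -0.265, 0.398], [0.468, -0.266, 0.397], [0.468, -0.265, 0.397], [0.469, -0.264, 0.397], [0.469, -0.262, 0.397], [0.469, -0.271, 0.398], [0.468, -0.268, 0.4], [0.468, -0.265, 0.4], [0.468, -0.261, 0.401], [0.469, -0.27, 0.401], [0.469, -0.267, 0.4], [0.469, -0.263, 0.401], [0.468, -0.268, 0.403], [0.468, -0.263, 0.404], [0.468, -0.267, 0.405], [0.468, -0.261, 0.405], [0.468, -0.264, 0.406], [0.468, -0.264, 0.407], [0.468, -0.264, 0.407], [0.468, -0.262, 0.409], [0.469, -0.266, 0.408], [0.468, -0.264, 0.411], [0.469, -0.262, 0.411], [0.468, -0.262, 0.413]]
```

Call:
drive_tool(
  delta_pos=[
    [-0.11,-0.06,0.15],
    [-0.22,-0.13,0.35],
    [-0.33,-0.19,0.55],
    [-0.44,-0.26,0.75],
    [-0.549,-0.324,0.945],
    [-0.549,-0.324,0.945],
    [-0.549,-0.324,0.945],
    [-0.549,-0.324,0.945],
  ],
  dr=[
    [0,0,0],
    [0,0,0],
    [0,0,0],
    [0,0,0],
    [0,0,0],
    [0,0,0],
    [0,0,0],
    [0,0,0],
  ],
)

```text
clock: 5.2
position: [0.5916, -0.265, 0.1332]
ee_rot: [[-1.0, 0.001, 0.004], [0.001, 1.0, -0.002], [-0.004, -0.002, -1.0]]
ft_force: [-0.6, -0.1, 0.9]
opening: 0.0855
grip_force: 0.0
```

Call:
drive_tool(
  delta_pos=[
    [0,0,0.1],
    [0,0,0.2],
    [0,0,0.3],
    [0,0,0.4],
    [0,0,0.475],
    [0,0,0.475],
    [0,0,0.475],
    [0,0,0.475],
  ],
  dr=[
    [0,0,0],
    [0,0,0],
    [0,0,0],
    [0,0,0],
    [0,0,0],
    [0,0,0],
    [0,0,0],
    [0,0,0],
  ],
)

```text
clock: 6.2
position: [0.5917, -0.2652, 0.0364]
ee_rot: [[-1.0, 0.001, 0.002], [0.001, 1.0, -0.001], [-0.002, -0.001, -1.0]]
ft_force: [-0.4, -0.8, 0.1]
opening: 0.0857
grip_force: 0.0
```

Call:
drive_tool(
  delta_pos=[
    [0,0,0],
    [0,0,0],
    [0,0,0],
    [0,0,0],
    [0,0,0],
    [0,0,0],
    [0,0,0],
    [0,0,0],
  ],
  dr=[
    [0,0,0],
    [0,0,0],
    [0,0,0],
    [0,0,0],
    [0,0,0],
    [0,0,0],
    [0,0,0],
    [0,0,0],
  ],
  jaw=55,
)

```text
clock: 7.2
position: [0.5919, -0.2648, 0.0367]
ee_rot: [[-1.0, 0.001, 0.003], [0.001, 1.0, -0.001], [-0.003, -0.001, -1.0]]
ft_force: [-0.6, 2.5, 5.2]
opening: 0.0616
grip_force: 65.1
```

Call:
drive_tool(
  delta_pos=[
    [0,0,-0.1],
    [0,0,-0.25],
    [0,0,-0.4],
    [0,0,-0.5],
    [0.06,0.1,-0.5],
    [0.13,0.2,-0.5],
    [0.2,0.32,-0.5],
    [0.25,0.4,-0.5],
  ],
  dr=[
    [0,0,0],
    [0,0,0],
    [0,0,0],
    [0,0,0],
    [0,0,0],
    [0,0,0],
    [0,0,0],
    [0,0,0],
  ],
)

```text
clock: 8.2
position: [0.5399, -0.1838, 0.1352]
ee_rot: [[-1.0, 0.001, -0.001], [0.001, 1.0, 0.0], [0.001, 0.0, -1.0]]
ft_force: [-0.4, 0.3, -1.2]
opening: 0.0617
grip_force: 65.9
```

Call:
drive_tool(
  delta_pos=[
    [0.08,0.15,0],
    [0.16,0.3,0],
    [0.25,0.45,0],
    [0.34,0.6,0],
    [0.42,0.7,0],
    [0.446,0.75,0],
    [0.446,0.75,0],
    [0.446,0.75,0],
  ],
  dr=[
    [0,0,0],
    [0,0,0],
    [0,0,0],
    [0,0,0],
    [0,0,0],
    [0,0,0],
    [0,0,0],
    [0,0,0],
  ],
)

```text
clock: 9.2
position: [0.4525, -0.0353, 0.1351]
ee_rot: [[-1.0, 0.002, 0.001], [0.002, 1.0, -0.001], [-0.001, -0.001, -1.0]]
ft_force: [-0.5, -0.1, -1.1]
opening: 0.0615
grip_force: 65.9
```

Run:
```python
from h import *
s=observe(); print(s['position'].round(4),s['opening'],s['grip_force'],s['ft_force'])
im,d,c,M=cam('wrist'); save(im,'w2.png')
im,d,c,M=cam('scene'); save(im[100:350,100:400],'s2.png')
```

```text
[ 0.4525 -0.0353  0.1351] 0.06151208250178487 65.88127139490098 [-0.45920822 -0.06954104 -1.13512016]
```

View pics/w2.png

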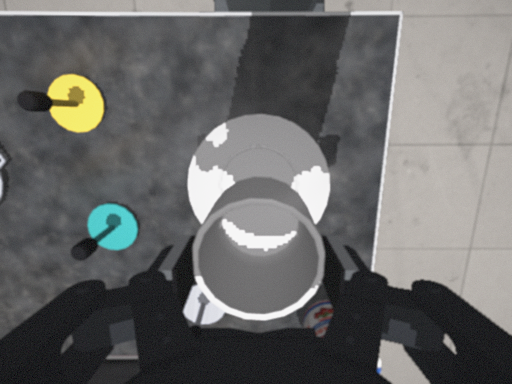

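The cup is held upright (rim centre near (258,257)) above the saucer centre (258,180). Lowering it, releasing and rising.

Call:
drive_tool(
  delta_pos=[
    [0,0,0.08],
    [0,0,0.17],
    [0,0,0.26],
    [0,0,0.35],
    [0,0,0.42],
    [0,0,0.45],
    [0,0,0.465],
    [0,0,0.465],
  ],
  dr=[
    [0,0,0],
    [0,0,0],
    [0,0,0],
    [0,0,0],
    [0,0,0],
    [0,0,0],
    [0,0,0],
    [0,0,0],
  ],
)

```text
clock: 10.3
position: [0.4524, -0.0347, 0.0425]
ee_rot: [[-1.0, 0.001, 0.001], [0.001, 1.0, -0.0], [-0.001, -0.0, -1.0]]
ft_force: [0.1, -0.5, -2.1]
opening: 0.0614
grip_force: 65.9
```

Call:
drive_tool(
  delta_pos=[
    [0,0,0],
    [0,0,0],
    [0,0,0],
    [0,0,0],
    [0,0,0],
    [0,0,0],
    [0,0,0],
    [0,0,0],
  ],
  dr=[
    [0,0,0],
    [0,0,0],
    [0,0,0],
    [0,0,0],
    [0,0,0],
    [0,0,0],
    [0,0,0],
    [0,0,0],
  ],
  jaw=85,
)

```text
clock: 11.3
position: [0.4519, -0.0345, 0.0419]
ee_rot: [[-1.0, 0.001, -0.0], [0.001, 1.0, 0.0], [0.0, 0.0, -1.0]]
ft_force: [-0.6, -0.2, -0.6]
opening: 0.0851
grip_force: 0.0
```

Call:
drive_tool(
  delta_pos=[
    [0,0,-0.1],
    [0,0,-0.3],
    [0,0,-0.5],
    [0,0,-0.7],
    [0,0,-0.8],
    [0,0,-0.8],
    [0,0,-0.8],
    [0,0,-0.8],
  ],
  dr=[
    [0,0,0],
    [0,0,0],
    [0,0,0],
    [0,0,0],
    [0,0,0],
    [0,0,0],
    [0,0,0],
    [0,0,0],
  ],
)

```text
clock: 12.3
position: [0.4509, -0.0344, 0.2002]
ee_rot: [[-1.0, 0.001, -0.003], [0.001, 1.0, 0.001], [0.003, 0.001, -1.0]]
ft_force: [-0.2, -0.4, 0.7]
opening: 0.0851
grip_force: 0.0
```

```bash
cat >> h.py <<'E'
from scipy.optimize import least_squares
def fit(P,c,rmax,z0,z1,r):
    P=P.reshape(-1,3); Q=P[(np.linalg.norm(P[:,:2]-np.array(c),axis=1)<rmax)&(P[:,2]>z0)&(P[:,2]<z1)]
    if len(Q)<6: return None
    s=least_squares(lambda p:np.linalg.norm(Q[:,:2]-p,axis=1)-r,c,loss='soft_l1',f_scale=.002)
    return s.x.round(4),len(Q),Q[:,2].max().round(4),np.median(Q[:,2]).round(4)
E
python3 - <<'E'
from h import *
for n in ['wrist','scene','top']:
    im,d,c,M=cam(n); P=cloud(d,c,M)
    print(n,fit(P,(.452,-.035),.04,.06,.08,.0303),fit(P,(.452,-.035),.085,.011,.02,.0623))
print(observe()['position'])
E
```

```text
wrist (array([ 0.4519, -0.0339]), 867, np.float64(0.0715), np.float64(0.0688)) (array([ 0.4514, -0.0362]), 4349, np.float64(0.02), np.float64(0.0126))
scene (array([ 0.4511, -0.0345]), 147, np.float64(0.0725), np.float64(0.0674)) (array([ 0.4515, -0.0343]), 323, np.float64(0.0198), np.float64(0.0132))
top (array([ 0.4532, -0.0326]), 79, np.float64(0.0716), np.float64(0.0678)) (array([ 0.4529, -0.035 ]), 460, np.float64(0.0196), np.float64(0.0127))
[ 0.45127778 -0.03442343  0.20078719]
```

Run:
```python
import numpy as np
for k in ['scene','wrist','top']:
    P=np.load('/tmp/%s.npz'%({'scene':'scene0','wrist':'w1','top':'top0'}[k]))['P'].reshape(-1,3)
    r=np.linalg.norm(P[:,:2]-[.441,-.327],axis=1)*1000
    print(k,[(z,np.percentile(r[(abs(P[:,2]*1000-z)<2)&(r<60)],[10,50,90]).round().tolist() if ((abs(P[:,2]*1000-z)<2)&(r<60)).sum()>3 else 0) for z in range(56,114,4)])
```

```text
scene [(56, [31.0, 34.0, 36.0]), (60, [31.0, 34.0, 37.0]), (64, [30.0, 31.0, 33.0]), (68, [28.0, 30.0, 32.0]), (72, [27.0, 29.0, 31.0]), (76, [28.0, 29.0, 30.0]), (80, [25.0, 27.0, 29.0]), (84, [13.0, 22.0, 26.0]), (88, [9.0, 16.0, 23.0]), (92, 0), (96, [7.0, 8.0, 9.0]), (100, [8.0, 9.0, 10.0]), (104, [7.0, 8.0, 9.0]), (108, [4.0, 6.0, 9.0]), (112, [2.0, 7.0, 9.0])]
wrist [(56, [33.0, 35.0, 36.0]), (60, [32.0, 34.0, 36.0]), (64, [30.0, 31.0, 32.0]), (68, [29.0, 30.0, 31.0]), (72, [28.0, 29.0, 30.0]), (76, [27.0, 28.0, 29.0]), (80, [26.0, 27.0, 28.0]), (84, [19.0, 23.0, 26.0]), (88, [10.0, 16.0, 20.0]), (92, 0), (96, [8.0, 8.0, 9.0]), (100, [8.0, 8.0, 9.0]), (104, [7.0, 8.0, 9.0]), (108, [3.0, 7.0, 8.0]), (112, [2.0, 5.0, 7.0])]
top [(56, [33.0, 35.0, 36.0]), (60, [32.0, 34.0, 36.0]), (64, [30.0, 32.0, 34.0]), (68, [29.0, 30.0, 31.0]), (72, [28.0, 29.0, 30.0]), (76, [27.0, 28.0, 29.0]), (80, [23.0, 26.0, 28.0]), (84, [14.0, 21.0, 26.0]), (88, [11.0, 17.0, 23.0]), (92, 0), (96, 0), (100, 0), (104, [8.0, 8.0, 9.0]), (108, [3.0, 6.0, 8.0]), (112, [3.0, 6.0, 7.0])]
```

View pics/s2.png

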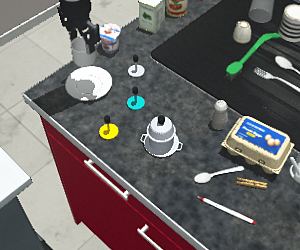

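The cup and saucer are within 1 mm of each other. Now for the lid, gripping the knob with the tips just above the dome.

Call:
drive_tool(
  delta_pos=[
    [0,-0.15,0],
    [0,-0.3,0],
    [0,-0.5,0],
    [0,-0.7,0],
    [0,-0.85,0],
    [0,-1,0],
    [0,-1,0],
    [0,-1,0],
  ],
  dr=[
    [0,0,0],
    [0,0,0],
    [0,0,0],
    [0,0,0],
    [0,0,0],
    [0,0,0],
    [0,0,0],
    [0,0,0],
  ],
  jaw=45,
)

```text
clock: 13.45
position: [0.4514, -0.234, 0.2015]
ee_rot: [[-1.0, 0.001, -0.001], [0.001, 1.0, 0.001], [0.001, 0.001, -1.0]]
ft_force: [0.8, 0.5, -0.3]
opening: 0.0451
grip_force: 0.0
```

Call:
drive_tool(
  delta_pos=[
    [0.02,-0.1,0],
    [0.05,-0.25,0.05],
    [0.05,-0.4,0.1],
    [0.05,-0.463,0.15],
    [0.05,-0.463,0.15],
    [0.05,-0.463,0.15],
    [0.05,-0.463,0.15],
    [0.05,-0.463,0.15],
  ],
  dr=[
    [0,0,0],
    [0,0,0],
    [0,0,0],
    [0,0,0],
    [0,0,0],
    [0,0,0],
    [0,0,0],
    [0,0,0],
  ],
)

```text
clock: 14.45
position: [0.4419, -0.3267, 0.1726]
ee_rot: [[-1.0, 0.0, 0.001], [0.0, 1.0, -0.001], [-0.001, -0.001, -1.0]]
ft_force: [0.4, 0.6, 0.2]
opening: 0.0452
grip_force: 0.0
```

Run:
```python
from h import *
print(observe()['position'].round(4))
im,d,c,M=cam('wrist'); P=cloud(d,c,M); save(im,'w3.png')
print(fit(P,(.441,-.327),.02,.10,.118,.007),fit(P,(.441,-.327),.05,.055,.065,.0335))
```

```text
[ 0.4419 -0.3267  0.1726]
(array([ 0.4406, -0.3279]), 425, np.float64(0.1122), np.float64(0.1096)) (array([ 0.4421, -0.328 ]), 960, np.float64(0.065), np.float64(0.0595))
```

View pics/w3.png

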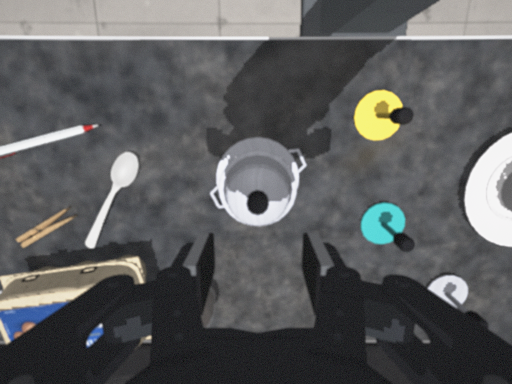

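The lid's knob is at (257,202), with the jaws (208/308) centred on it and the spoon well clear. Descending and gripping.

Call:
drive_tool(
  delta_pos=[
    [0,-0.005,0.07],
    [0,-0.005,0.14],
    [0,-0.005,0.21],
    [0,-0.005,0.27],
    [0,-0.005,0.31],
    [0,-0.005,0.32],
    [0,-0.005,0.32],
    [0,-0.005,0.32],
  ],
  dr=[
    [0,0,0],
    [0,0,0],
    [0,0,0],
    [0,0,0],
    [0,0,0],
    [0,0,0],
    [0,0,0],
    [0,0,0],
  ],
)

```text
clock: 15.5
position: [0.4419, -0.3285, 0.1086]
ee_rot: [[-1.0, 0.001, 0.001], [0.001, 1.0, -0.001], [-0.001, -0.001, -1.0]]
ft_force: [-0.1, -0.0, 0.8]
opening: 0.0449
grip_force: 0.0
```

Call:
drive_tool(
  delta_pos=[
    [0,0,0],
    [0,0,0],
    [0,0,0],
    [0,0,0],
    [0,0,0],
    [0,0,0],
    [0,0,0],
    [0,0,0],
  ],
  dr=[
    [0,0,0],
    [0,0,0],
    [0,0,0],
    [0,0,0],
    [0,0,0],
    [0,0,0],
    [0,0,0],
    [0,0,0],
  ],
  jaw=10,
)

```text
clock: 16.5
position: [0.4415, -0.3282, 0.1079]
ee_rot: [[-1.0, 0.001, 0.0], [0.001, 1.0, -0.0], [-0.0, -0.0, -1.0]]
ft_force: [0.2, 0.1, 1.0]
opening: 0.0102
grip_force: 0.0
```

Run:
```python
from h import *
im,d,c,M=cam('wrist'); P=cloud(d,c,M); save(im,'w4.png')
im2,d2,c2,M2=cam('scene');P2=cloud(d2,c2,M2)
Q=P2.reshape(-1,3); Q=Q[np.linalg.norm(Q[:,:2]-[.4415,-.328],axis=1)<.03]
print(np.histogram(Q[:,2],bins=np.arange(.08,.2,.005)))
cv2.imwrite('pics/s4.png',np.hstack([im,cv2.resize(im2[160:280,190:350],(512,384))])[...,::-1][:, :1024][::1, ::1])
cv2.imwrite('pics/s4.png',cv2.resize(cv2.imread('pics/s4.png'),(800,300)))
```

```text
(array([106, 157,   1,   8,  10,  17,   4,   0,   8,  10,  22,  22,  17,
        19,  17,  14,  13,  28,  42,  29,  15,  25,  22]), array([0.08 , 0.085, 0.09 , 0.095, 0.1  , 0.105, 0.11 , 0.115, 0.12 ,
       0.125, 0.13 , 0.135, 0.14 , 0.145, 0.15 , 0.155, 0.16 , 0.165,
       0.17 , 0.175, 0.18 , 0.185, 0.19 , 0.195]))
```

View pics/s4.png

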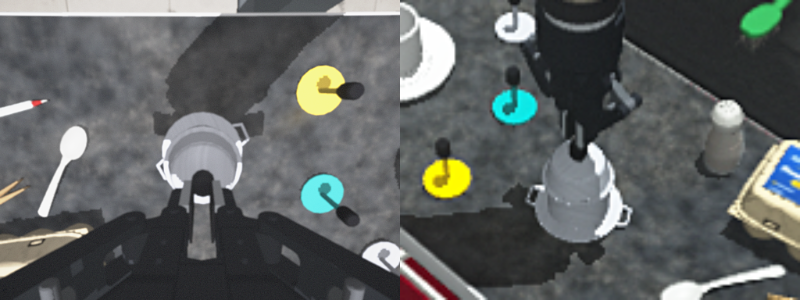

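Run:
```python
from h import *
s=observe()
for n in ['wrist','scene','top']:
    im,d,c,M=cam(n); P=cloud(d,c,M).reshape(-1,3)
    T=(P-s['position'])@s['ee_rot']
    Q=T[(abs(T[:,0])<.05)&(abs(T[:,1])<.05)&(T[:,2]<.03)&(T[:,2]>-.08)]
    print(n,len(Q))
    for z in range(-50,30,6):
        A=Q[(Q[:,2]*1000>=z)&(Q[:,2]*1000<z+6)]
        if len(A): print(z,len(A),(A.min(0)[:2]*1000).round(),(A.max(0)[:2]*1000).round(),(np.median(A,0)*1000).round())
```

```text
wrist 18155
-50 567 [-11. -12.] [12. 18.] [ 10.  -6. -49.]
-44 413 [-10. -19.] [12. 18.] [  8.   4. -41.]
-38 365 [  4. -19.] [12. 18.] [  9.  -6. -35.]
-32 369 [-10. -19.] [12. 18.] [  8.  -6. -29.]
-26 285 [ -1. -19.] [12. 18.] [ 10.  -6. -23.]
-20 95 [ -8. -18.] [12. 16.] [ 11.   4. -18.]
-14 19 [-9. -6.] [-4.  4.] [ -6.  -6. -13.]
-8 276 [-7. -6.] [7. 5.] [ 0. -0. -3.]
-2 312 [-8. -8.] [9. 8.] [ 5.  0. -1.]
4 93 [ 3. -8.] [9. 9.] [ 8. -0.  7.]
10 41 [ 2. -8.] [9. 8.] [ 8. -0. 11.]
16 1766 [-23. -23.] [24. 23.] [ 8.  0. 21.]
22 1846 [-26. -27.] [27. 28.] [14. -0. 23.]
28 134 [ -7. -27.] [28. 28.] [23.  2. 29.]
scene 649
-50 22 [  1. -21.] [12. 10.] [  9.  -1. -47.]
-44 20 [  1. -19.] [12. 16.] [  8.  -6. -41.]
-38 23 [ -2. -19.] [13. 17.] [  8.  -7. -35.]
-32 23 [ -4. -20.] [12. 16.] [  8. -10. -29.]
-26 21 [ -4. -18.] [14. 15.] [  9.  -9. -24.]
-20 14 [  1. -17.] [13.  9.] [  9.  -1. -18.]
-14 2 [5. 5.] [9. 5.] [  7.   5. -13.]
-8 2 [ 3. -3.] [7. 3.] [ 5.  0. -4.]
-2 22 [-5. -9.] [9. 9.] [ 4. -2.  0.]
4 10 [-1. -8.] [9. 2.] [ 6. -6.  7.]
10 6 [-3. -7.] [8. 2.] [ 7. -2. 12.]
16 117 [-19. -23.] [25. 24.] [ 7. -5. 21.]
22 146 [-26. -28.] [28. 26.] [ 8. -8. 24.]
28 17 [-17. -29.] [27. 25.] [ 18. -17.  29.]
top 0
```

Run:
```python
import numpy as np
P=np.load('/tmp/w1.npz')['P'].reshape(-1,3)
T=(P-[.481,-.1989,.3194])*[-1,1,-1]
Q=T[(abs(T[:,0])<.05)&(abs(T[:,1])<.07)&(T[:,2]<.06)&(T[:,2]>-.08)]
for z in range(-60,40,5):
    A=Q[(Q[:,2]*1000>=z)&(Q[:,2]*1000<z+5)]
    if len(A): print(z,len(A),(A.min(0)[:2]*1000).round(),(A.max(0)[:2]*1000).round(),np.abs(A[:,1]*1000).min().round())
```

```text
-60 656 [ -5. -57.] [13. 56.] 42.0
-55 815 [-10. -57.] [13. 57.] 42.0
-50 766 [-10. -57.] [12. 56.] 42.0
-45 658 [-11. -57.] [12. 56.] 42.0
-40 614 [-11. -57.] [12. 56.] 42.0
-35 491 [-11. -55.] [12. 55.] 42.0
-30 234 [-10. -49.] [11. 47.] 42.0
```

The tips really stand about 14 mm behind the reported TCP when shut and 28 mm when open, so my grip closed above the knob. I'm reopening, going 30 mm lower and gripping again.

Call:
drive_tool(
  delta_pos=[
    [0,0,0],
    [0,0,0],
    [0,0,0],
    [0,0,0],
    [0,0,0.05],
    [0,0,0.1],
    [0,0,0.148],
    [0,0,0.148],
  ],
  dr=[
    [0,0,0],
    [0,0,0],
    [0,0,0],
    [0,0,0],
    [0,0,0],
    [0,0,0],
    [0,0,0],
    [0,0,0],
  ],
  jaw=45,
)

```text
clock: 17.75
position: [0.4405, -0.3273, 0.0765]
ee_rot: [[-1.0, 0.001, -0.002], [0.001, 1.0, 0.002], [0.002, 0.002, -1.0]]
ft_force: [0.6, -0.1, 0.3]
opening: 0.045
grip_force: 0.0
```

Call:
drive_tool(
  delta_pos=[
    [0,0,0],
    [0,0,0],
    [0,0,0],
    [0,0,0],
    [0,0,0],
    [0,0,0],
    [0,0,0],
    [0,0,0],
  ],
  dr=[
    [0,0,0],
    [0,0,0],
    [0,0,0],
    [0,0,0],
    [0,0,0],
    [0,0,0],
    [0,0,0],
    [0,0,0],
  ],
  jaw=10,
)

```text
clock: 18.75
position: [0.4418, -0.3284, 0.0788]
ee_rot: [[-1.0, 0.001, 0.001], [0.001, 1.0, -0.001], [-0.001, -0.001, -1.0]]
ft_force: [-0.7, -0.2, 3.7]
opening: 0.015
grip_force: 58.9
```

Call:
drive_tool(
  delta_pos=[
    [0,0,-0.05],
    [0,0,-0.15],
    [0,0,-0.25],
    [0,0,-0.3],
    [-0.1,0.05,-0.3],
    [-0.22,0.1,-0.3],
    [-0.35,0.15,-0.3],
    [-0.48,0.2,-0.3],
  ],
  dr=[
    [0,0,0],
    [0,0,0],
    [0,0,0],
    [0,0,0],
    [0,0,0],
    [0,0,0],
    [0,0,0],
    [0,0,0],
  ],
)

```text
clock: 19.75
position: [0.5378, -0.2877, 0.1375]
ee_rot: [[-1.0, 0.001, -0.001], [0.001, 1.0, 0.001], [0.001, 0.001, -1.0]]
ft_force: [-0.5, 0.4, 0.0]
opening: 0.0151
grip_force: 58.6
```

Call:
drive_tool(
  delta_pos=[
    [-0.1,0.05,0],
    [-0.2,0.1,0],
    [-0.26,0.12,0],
    [-0.26,0.12,0.1],
    [-0.26,0.12,0.2],
    [-0.26,0.12,0.3],
    [-0.26,0.12,0.35],
    [-0.26,0.12,0.35],
  ],
  dr=[
    [0,0,0],
    [0,0,0],
    [0,0,0],
    [0,0,0],
    [0,0,0],
    [0,0,0],
    [0,0,0],
    [0,0,0],
  ],
)

```text
clock: 20.75
position: [0.5886, -0.2641, 0.0671]
ee_rot: [[-1.0, 0.002, -0.002], [0.002, 1.0, 0.001], [0.002, 0.001, -1.0]]
ft_force: [0.0, 0.2, -0.9]
opening: 0.015
grip_force: 58.6
```

Run:
```python
from h import *
s=observe(); print(s['position'].round(4),s['opening'],s['grip_force'],s['ft_force'])
im,d,c,M=cam('scene'); P=cloud(d,c,M)
for p in [(.59,-.264),(.442,-.328)]:
  Q=P.reshape(-1,3);r=np.linalg.norm(Q[:,:2]-p,axis=1);Q=Q[(r<.06)&(Q[:,2]>.012)];print(p,Q[:,2].min(),np.percentile(Q[:,2],[2,50,98]))
save(cv2.resize(im[120:290,180:400],(660,510)),'s5.png')
```

```text
[ 0.5886 -0.2641  0.0671] 0.014998452379410264 58.56530654948074 [ 0.03461001  0.20633518 -0.88320526]
(0.59, -0.264) 0.04327215746529389 [0.05642895 0.4028004  0.55412311]
(0.442, -0.328) 0.012027144055001937 [0.0126505  0.03645348 0.05753726]
```

View pics/s5.png

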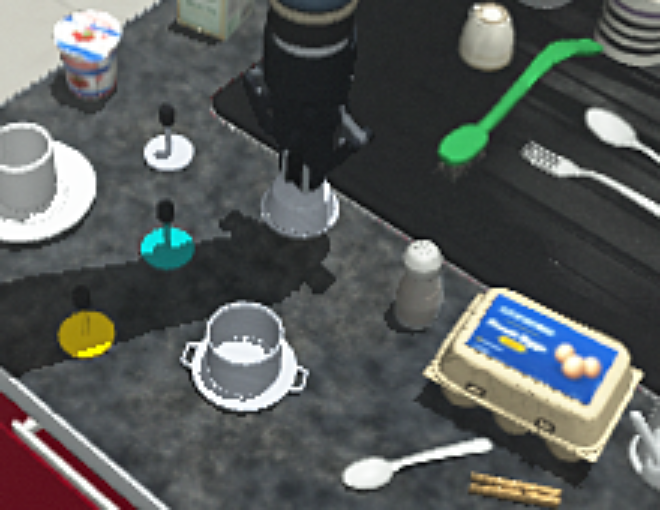

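The lid hangs from the gripper at (300,205), the open brewer stands at (243,350), and the cup is on its saucer. Setting the lid down.

Call:
drive_tool(
  delta_pos=[
    [0.05,0,0],
    [0.08,0,0.03],
    [0.08,0,0.08],
    [0.08,0,0.13],
    [0.08,0,0.17],
    [0.08,0,0.19],
    [0.08,0,0.19],
    [0.08,0,0.19],
  ],
  dr=[
    [0,0,0],
    [0,0,0],
    [0,0,0],
    [0,0,0],
    [0,0,0],
    [0,0,0],
    [0,0,0],
    [0,0,0],
  ],
)

```text
clock: 21.8
position: [0.5739, -0.2645, 0.0307]
ee_rot: [[-1.0, 0.001, 0.001], [0.001, 1.0, -0.0], [-0.001, -0.0, -1.0]]
ft_force: [-0.4, 0.5, -1.1]
opening: 0.0155
grip_force: 58.6
```

Call:
drive_tool(
  delta_pos=[
    [0,0,0],
    [0,0,0],
    [0,0,0],
    [0,0,0],
    [0,0,0],
    [0,0,-0.05],
    [0,0,-0.2],
    [0,0,-0.35],
  ],
  dr=[
    [0,0,0],
    [0,0,0],
    [0,0,0],
    [0,0,0],
    [0,0,0],
    [0,0,0],
    [0,0,0],
    [0,0,0],
  ],
  jaw=45,
)

```text
clock: 22.8
position: [0.5735, -0.2643, 0.1015]
ee_rot: [[-1.0, 0.001, -0.0], [0.001, 1.0, 0.0], [0.0, 0.0, -1.0]]
ft_force: [0.6, -0.5, 0.6]
opening: 0.0451
grip_force: 0.0
```

Call:
drive_tool(
  delta_pos=[
    [0,0,-0.2],
    [0,0,-0.4],
    [0,0,-0.5],
    [0,0,-0.5],
    [0,0,-0.5],
    [0,0,-0.5],
    [0,0,-0.5],
    [0,0,-0.5],
  ],
  dr=[
    [0,0,0],
    [0,0,0],
    [0,0,0],
    [0,0,0],
    [0,0,0],
    [0,0,0],
    [0,0,0],
    [0,0,0],
  ],
  jaw=85,
)

```text
clock: 23.8
position: [0.5732, -0.2641, 0.1995]
ee_rot: [[-1.0, 0.001, -0.001], [0.001, 1.0, 0.001], [0.001, 0.001, -1.0]]
ft_force: [-0.2, 0.7, -0.2]
opening: 0.0851
grip_force: 0.0
```

Run:
```python
from h import *
print(observe()['position'].round(4))
for n in ['wrist','scene','top']:
    im,d,c,M=cam(n); P=cloud(d,c,M)
    if n!='top': print(n,'lid',fit(P,(.573,-.264),.02,.05,.07,.007),fit(P,(.573,-.264),.05,.004,.016,.0345))
    print('brew',fit(P,(.442,-.328),.045,.052,.064,.0308))
    if n!='scene':
        Q=P.reshape(-1,3); r=np.linalg.norm(Q[:,:2]-[.442,-.328],axis=1); A=Q[(r>.049)&(r<.062)&(Q[:,2]>.004)&(Q[:,2]<.03)]; a=np.degrees(np.arctan2(A[:,1]+.328,A[:,0]-.442)); print(np.histogram(a,bins=range(-180,181,15))[0],A[:,2].max())
```

```text
[ 0.5732 -0.2641  0.1995]
wrist lid (array([ 0.573 , -0.2648]), 237, np.float64(0.0619), np.float64(0.0598)) (array([ 0.5748, -0.2648]), 701, np.float64(0.016), np.float64(0.0094))
brew (array([ 0.4429, -0.3278]), 884, np.float64(0.0596), np.float64(0.0557))
[ 0  0  0  0  0  0  3 49 33  0  0  0  0  0  0  0  0  0  9 47 34  0  0  0] 0.01028503154974253
scene lid (array([ 0.5726, -0.2652]), 37, np.float64(0.0627), np.float64(0.0585)) (array([ 0.5755, -0.2627]), 130, np.float64(0.016), np.float64(0.0095))
brew (array([ 0.4418, -0.3288]), 107, np.float64(0.0603), np.float64(0.0553))
brew (array([ 0.4432, -0.3273]), 89, np.float64(0.0595), np.float64(0.0554))
[1 1 0 0 0 0 1 8 6 0 1 0 0 0 1 0 0 1 2 7 4 1 0 1] 0.011538690433977594
```

Call:
drive_tool(
  delta_pos=[
    [0.13,-0.06,0],
    [0.27,-0.13,0],
    [0.4,-0.2,0],
    [0.54,-0.26,0.1],
    [0.653,-0.32,0.3],
    [0.653,-0.32,0.45],
    [0.653,-0.32,0.6],
    [0.653,-0.32,0.6],
  ],
  dr=[
    [0,0,0],
    [0,0,0],
    [0,0,0],
    [0,0,0],
    [0,0,0],
    [0,0,0],
    [0,0,0],
    [0,0,0],
  ],
)

```text
clock: 24.95
position: [0.4409, -0.3264, 0.0774]
ee_rot: [[-1.0, 0.002, -0.005], [0.002, 1.0, 0.004], [0.005, 0.004, -1.0]]
ft_force: [-0.2, 0.3, -0.5]
opening: 0.0846
grip_force: 0.0
```

Call:
drive_tool(
  delta_pos=[
    [0,0,0.08],
    [0,0,0.16],
    [0,0,0.24],
    [0,0,0.32],
    [0,0,0.38],
    [0,0,0.4],
    [0,0,0.4],
    [0,0,0.4],
  ],
  dr=[
    [0,0,0],
    [0,0,0],
    [0,0,0],
    [0,0,0],
    [0,0,0],
    [0,0,0],
    [0,0,0],
    [0,0,0],
  ],
)

```text
clock: 25.95
position: [0.4434, -0.3286, 0.0011]
ee_rot: [[-1.0, 0.001, 0.001], [0.001, 1.0, -0.001], [-0.001, -0.001, -1.0]]
ft_force: [0.7, 0.1, 0.2]
opening: 0.0848
grip_force: 0.0
```

Call:
drive_tool(
  delta_pos=[
    [0,0,0],
    [0,0,0],
    [0,0,0],
    [0,0,0],
    [0,0,0],
    [0,0,0],
    [0,0,0],
    [0,0,0],
  ],
  dr=[
    [0,0,0],
    [0,0,0],
    [0,0,0],
    [0,0,0],
    [0,0,0],
    [0,0,0],
    [0,0,0],
    [0,0,0],
  ],
  jaw=55,
)

```text
clock: 26.95
position: [0.4437, -0.3286, 0.0015]
ee_rot: [[-1.0, 0.001, 0.002], [0.001, 1.0, -0.001], [-0.002, -0.001, -1.0]]
ft_force: [0.4, 1.1, 5.5]
opening: 0.0628
grip_force: 66.0
```

Call:
drive_tool(
  delta_pos=[
    [0,0,-0.08],
    [0,0,-0.24],
    [0,0,-0.42],
    [0,0,-0.6],
    [0,0.1,-0.7],
    [0,0.25,-0.7],
    [0,0.42,-0.7],
    [0,0.6,-0.7],
  ],
  dr=[
    [0,0,0],
    [0,0,0],
    [0,0,0],
    [0,0,0],
    [0,0,0],
    [0,0,0],
    [0,0,0],
    [0,0,0],
  ],
)

```text
clock: 27.95
position: [0.4421, -0.2056, 0.1396]
ee_rot: [[-1.0, 0.001, -0.002], [0.001, 1.0, 0.002], [0.002, 0.002, -1.0]]
ft_force: [0.5, -0.1, -0.6]
opening: 0.0626
grip_force: 65.9
```

Call:
drive_tool(
  delta_pos=[
    [-0.01,0.17,0],
    [-0.02,0.34,0],
    [-0.03,0.5,0],
    [-0.045,0.66,0],
    [-0.045,0.79,0],
    [-0.045,0.872,0],
    [-0.045,0.872,0],
    [-0.045,0.872,0],
  ],
  dr=[
    [0,0,0],
    [0,0,0],
    [0,0,0],
    [0,0,0],
    [0,0,0],
    [0,0,0],
    [0,0,0],
    [0,0,0],
  ],
)

```text
clock: 28.95
position: [0.4521, -0.0342, 0.1402]
ee_rot: [[-1.0, 0.002, -0.0], [0.002, 1.0, -0.001], [0.0, -0.001, -1.0]]
ft_force: [0.6, -0.2, -1.7]
opening: 0.0628
grip_force: 65.9
```

Run:
```python
from h import *
s=observe(); print(s['position'].round(4),s['opening'],s['grip_force'],s['ft_force'])
im,d,c,M=cam('wrist'); P=cloud(d,c,M); print(fit(P,s['position'][:2],.045,.185,.205,.0308))
im,d,c,M=cam('scene'); P=cloud(d,c,M); print(fit(P,s['position'][:2],.045,.185,.205,.0308)); print('cup', fit(P,(.4517,-.0342),.04,.06,.08,.0303))
```

```text
[ 0.4521 -0.0342  0.1402] 0.06276802699143288 65.90935838758014 [ 0.62817934 -0.24331069 -1.7284419 ]
(array([ 0.4503, -0.0346]), 5701, np.float64(0.205), np.float64(0.1941))
(array([ 0.4504, -0.036 ]), 141, np.float64(0.2037), np.float64(0.1917))
cup (array([ 0.4513, -0.0344]), 152, np.float64(0.0728), np.float64(0.0664))
```

Brewer and cup are within about 1 mm of being coaxial. Lowering.

Call:
drive_tool(
  delta_pos=[
    [-0.005,0,0.07],
    [-0.005,0,0.15],
    [-0.005,0,0.22],
    [-0.005,0,0.28],
    [-0.005,0,0.32],
    [-0.005,0,0.35],
    [-0.005,0,0.375],
    [-0.005,0,0.375],
  ],
  dr=[
    [0,0,0],
    [0,0,0],
    [0,0,0],
    [0,0,0],
    [0,0,0],
    [0,0,0],
    [0,0,0],
    [0,0,0],
  ],
)

```text
clock: 30.05
position: [0.4538, -0.0338, 0.0657]
ee_rot: [[-1.0, 0.001, 0.001], [0.001, 1.0, -0.0], [-0.001, -0.0, -1.0]]
ft_force: [-0.5, 0.2, -0.2]
opening: 0.0632
grip_force: 65.9
```

Run:
```python
from h import *
s=observe(); print(s['position'].round(4),s['ft_force'])
im,d,c,M=cam('scene'); P=cloud(d,c,M); print(fit(P,(.4517,-.0342),.045,.11,.13,.0308)); save(cv2.resize(im[110:230,120:280],(640,480)),'s6.png')
```

```text
[ 0.4538 -0.0338  0.0657] [-0.51715416  0.24629656 -0.15975963]
(array([ 0.4517, -0.0339]), 132, np.float64(0.1299), np.float64(0.118))
```

View pics/s6.png

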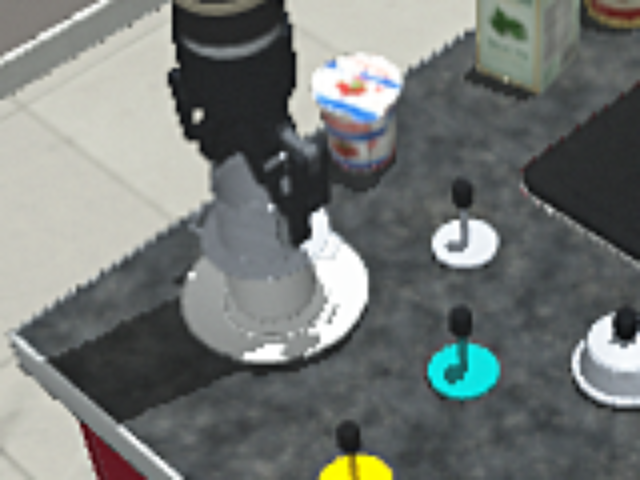

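The brewer's brim rests on the cup's rim at (265,265) and looks level. Releasing.

Call:
drive_tool(
  delta_pos=[
    [0,0,0],
    [0,0,0],
    [0,0,0],
    [0,0,0],
    [0,0,0],
    [0,0,0],
    [0,0,0],
    [0,0,0],
  ],
  dr=[
    [0,0,0],
    [0,0,0],
    [0,0,0],
    [0,0,0],
    [0,0,0],
    [0,0,0],
    [0,0,0],
    [0,0,0],
  ],
  jaw=85,
)

```text
clock: 31.1
position: [0.4533, -0.0338, 0.0653]
ee_rot: [[-1.0, 0.001, -0.0], [0.001, 1.0, 0.0], [0.0, 0.0, -1.0]]
ft_force: [0.7, 0.5, 0.6]
opening: 0.085
grip_force: 0.0
```

Call:
drive_tool(
  delta_pos=[
    [0,0,-0.06],
    [0,0,-0.2],
    [0,0,-0.35],
    [0,0,-0.5],
    [0,0,-0.65],
    [0,0,-0.75],
    [0,0,-0.75],
    [0,0,-0.75],
  ],
  dr=[
    [0,0,0],
    [0,0,0],
    [0,0,0],
    [0,0,0],
    [0,0,0],
    [0,0,0],
    [0,0,0],
    [0,0,0],
  ],
)

```text
clock: 32.1
position: [0.4531, -0.0337, 0.2149]
ee_rot: [[-1.0, 0.001, -0.001], [0.001, 1.0, 0.0], [0.001, 0.0, -1.0]]
ft_force: [0.4, 0.2, -0.1]
opening: 0.0848
grip_force: 0.0
```

Run:
```python
from h import *
s=observe(); print(s['position'].round(4),s['ft_force'])
for n in ['wrist','scene','top']:
    im,d,c,M=cam(n); P=cloud(d,c,M); print(n,'brewtop',fit(P,(.4517,-.0342),.045,.113,.128,.0308),'brim',fit(P,(.4517,-.0342),.05,.066,.082,.0389),'press',fit(P,(.5852,-.097),.02,.058,.075,.005),fit(P,(.452,-.035),.085,.011,.02,.0623))
```

```text
[ 0.4531 -0.0337  0.2149] [ 0.3776991   0.21721547 -0.09992889]
wrist brewtop (array([ 0.4525, -0.0343]), 941, np.float64(0.1226), np.float64(0.1197)) brim (array([ 0.435 , -0.0343]), 4275, np.float64(0.082), np.float64(0.0736)) press (array([ 0.5846, -0.0963]), 144, np.float64(0.0675), np.float64(0.0653)) (array([ 0.4529, -0.0355]), 2036, np.float64(0.0166), np.float64(0.0132))
scene brewtop (array([ 0.4521, -0.034 ]), 129, np.float64(0.1246), np.float64(0.118)) brim (array([ 0.452 , -0.0339]), 331, np.float64(0.0817), np.float64(0.0729)) press (array([ 0.5848, -0.0969]), 22, np.float64(0.0684), np.float64(0.0637)) (array([ 0.4523, -0.0342]), 265, np.float64(0.0199), np.float64(0.0132))
top brewtop (array([ 0.4535, -0.0321]), 63, np.float64(0.1233), np.float64(0.1194)) brim (array([ 0.4555, -0.0343]), 456, np.float64(0.0812), np.float64(0.0719)) press (array([ 0.5863, -0.0961]), 28, np.float64(0.0675), np.float64(0.064)) (array([ 0.453 , -0.0344]), 398, np.float64(0.0198), np.float64(0.0129))
```

Call:
drive_tool(
  delta_pos=[
    [-0.13,-0.06,0],
    [-0.26,-0.12,0],
    [-0.4,-0.19,0],
    [-0.53,-0.25,0.1],
    [-0.66,-0.315,0.25],
    [-0.66,-0.315,0.4],
    [-0.66,-0.315,0.57],
    [-0.66,-0.315,0.57],
  ],
  dr=[
    [0,0,0],
    [0,0,0],
    [0,0,0],
    [0,0,0],
    [0,0,0],
    [0,0,0],
    [0,0,0],
    [0,0,0],
  ],
  jaw=40,
)

```text
clock: 33.25
position: [0.5816, -0.096, 0.0963]
ee_rot: [[-1.0, 0.001, -0.01], [0.001, 1.0, 0.003], [0.01, 0.003, -1.0]]
ft_force: [-0.7, 0.4, -1.0]
opening: 0.0399
grip_force: 0.0
```

Call:
drive_tool(
  delta_pos=[
    [0,0,0.06],
    [0,0,0.13],
    [0,0,0.2],
    [0,0,0.27],
    [0,0,0.31],
    [0,0,0.33],
    [0,0,0.33],
    [0,0,0.33],
  ],
  dr=[
    [0,0,0],
    [0,0,0],
    [0,0,0],
    [0,0,0],
    [0,0,0],
    [0,0,0],
    [0,0,0],
    [0,0,0],
  ],
)

```text
clock: 34.25
position: [0.5857, -0.0971, 0.036]
ee_rot: [[-1.0, 0.001, 0.001], [0.001, 1.0, -0.0], [-0.001, -0.0, -1.0]]
ft_force: [-0.2, 0.2, 0.3]
opening: 0.0404
grip_force: 0.0
```

Call:
drive_tool(
  delta_pos=[
    [0,0,0],
    [0,0,0],
    [0,0,0],
    [0,0,0],
    [0,0,0],
    [0,0,0],
    [0,0,0],
    [0,0,0],
  ],
  dr=[
    [0,0,0],
    [0,0,0],
    [0,0,0],
    [0,0,0],
    [0,0,0],
    [0,0,0],
    [0,0,0],
    [0,0,0],
  ],
  jaw=8,
)

```text
clock: 35.25
position: [0.5857, -0.0968, 0.0359]
ee_rot: [[-1.0, 0.001, 0.001], [0.001, 1.0, 0.0], [-0.001, 0.0, -1.0]]
ft_force: [0.5, 1.6, 5.1]
opening: 0.0125
grip_force: 58.9
```

Call:
drive_tool(
  delta_pos=[
    [0,0,-0.08],
    [0,0,-0.24],
    [0,0,-0.42],
    [0,0,-0.6],
    [0,0,-0.72],
    [0,0,-0.75],
    [0,0,-0.75],
    [0,0,-0.75],
  ],
  dr=[
    [0,0,0],
    [0,0,0],
    [0,0,0],
    [0,0,0],
    [0,0,0],
    [0,0,0],
    [0,0,0],
    [0,0,0],
  ],
)

```text
clock: 36.25
position: [0.5842, -0.0968, 0.1834]
ee_rot: [[-1.0, 0.001, -0.003], [0.001, 1.0, 0.001], [0.003, 0.001, -1.0]]
ft_force: [-0.0, 0.2, -0.3]
opening: 0.0123
grip_force: 58.7
```

Call:
drive_tool(
  delta_pos=[
    [0.08,0.04,0],
    [0.2,0.09,0],
    [0.32,0.15,0],
    [0.44,0.21,0],
    [0.55,0.26,0],
    [0.63,0.295,0],
    [0.664,0.314,0],
    [0.664,0.314,0],
  ],
  dr=[
    [0,0,0],
    [0,0,0],
    [0,0,0],
    [0,0,0],
    [0,0,0],
    [0,0,0],
    [0,0,0],
    [0,0,0],
  ],
)

```text
clock: 37.25
position: [0.4521, -0.0338, 0.1847]
ee_rot: [[-1.0, 0.001, -0.001], [0.001, 1.0, 0.0], [0.001, 0.0, -1.0]]
ft_force: [1.0, -0.3, -0.7]
opening: 0.0123
grip_force: 58.7
```

Run:
```python
from h import *
s=observe(); print(s['position'].round(4),s['opening'],s['grip_force'])
for n in ['wrist','scene']:
    im,d,c,M=cam(n); P=cloud(d,c,M)
    print(n,'disc',fit(P,s['position'][:2],.03,.124,.165,.02),'brewtop',fit(P,(.4522,-.0342),.036,.112,.123,.0308))
    if n=='wrist': save(im,'w7.png')
```

```text
[ 0.4521 -0.0338  0.1847] 0.012281696288777394 58.69898466859013
wrist disc (array([ 0.4556, -0.0339]), 3063, np.float64(0.1647), np.float64(0.1552)) brewtop (array([ 0.453 , -0.0342]), 619, np.float64(0.1222), np.float64(0.1199))
scene disc (array([ 0.4535, -0.0316]), 177, np.float64(0.1637), np.float64(0.1552)) brewtop (array([ 0.4518, -0.0343]), 100, np.float64(0.1223), np.float64(0.1177))
```

View pics/w7.png

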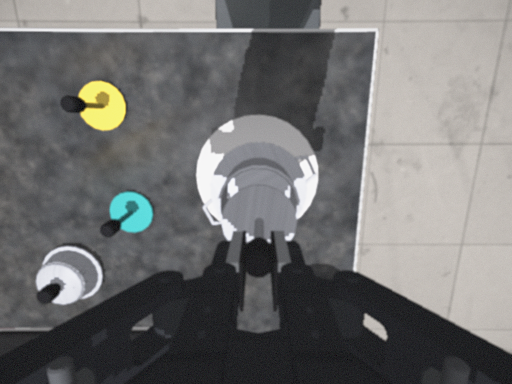

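The press disc hangs centred at (258,205) above the brewer opening. Lowering it in.

Call:
drive_tool(
  delta_pos=[
    [-0.003,0,0.05],
    [-0.003,0,0.1],
    [-0.003,0,0.15],
    [-0.003,0,0.2],
    [-0.003,0,0.24],
    [-0.003,0,0.28],
    [-0.003,0,0.28],
    [-0.003,0,0.28],
  ],
  dr=[
    [0,0,0],
    [0,0,0],
    [0,0,0],
    [0,0,0],
    [0,0,0],
    [0,0,0],
    [0,0,0],
    [0,0,0],
  ],
)

```text
clock: 38.35
position: [0.4533, -0.034, 0.1296]
ee_rot: [[-1.0, 0.001, 0.001], [0.001, 1.0, -0.0], [-0.001, -0.0, -1.0]]
ft_force: [-0.3, -0.8, -0.6]
opening: 0.0127
grip_force: 58.7
```

Call:
drive_tool(
  delta_pos=[
    [0,0,0.015],
    [0,0,0.03],
    [0,0,0.045],
    [0,0,0.06],
    [0,0,0.075],
    [0,0,0.088],
    [0,0,0.088],
    [0,0,0.088],
  ],
  dr=[
    [0,0,0],
    [0,0,0],
    [0,0,0],
    [0,0,0],
    [0,0,0],
    [0,0,0],
    [0,0,0],
    [0,0,0],
  ],
)

```text
clock: 39.35
position: [0.4531, -0.034, 0.1118]
ee_rot: [[-1.0, 0.001, 0.0], [0.001, 1.0, -0.0], [-0.0, -0.0, -1.0]]
ft_force: [0.4, 0.1, 0.5]
opening: 0.0126
grip_force: 58.7
```

Run:
```python
from h import *
s=observe(); print(s['position'].round(4),s['opening'],s['ft_force'])
im,d,c,M=cam('scene'); P=cloud(d,c,M); print('brewtop',fit(P,(.4522,-.0342),.036,.112,.123,.0308))
```

```text
[ 0.4531 -0.034   0.1118] 0.012602645194673304 [0.39029297 0.07301827 0.53674641]
brewtop (array([ 0.452 , -0.0342]), 106, np.float64(0.1226), np.float64(0.1181))
```

Free descent to 2 mm above the floor. Lowering a little more, releasing and rising.

Call:
drive_tool(
  delta_pos=[
    [0,0,0.004],
    [0,0,0.007],
    [0,0,0.007],
    [0,0,0.007],
    [0,0,0.007],
    [0,0,0.007],
    [0,0,0.007],
    [0,0,0.007],
  ],
  dr=[
    [0,0,0],
    [0,0,0],
    [0,0,0],
    [0,0,0],
    [0,0,0],
    [0,0,0],
    [0,0,0],
    [0,0,0],
  ],
)

```text
clock: 40.4
position: [0.4531, -0.034, 0.1103]
ee_rot: [[-1.0, 0.001, 0.0], [0.001, 1.0, -0.0], [-0.0, -0.0, -1.0]]
ft_force: [-0.1, 0.2, -0.1]
opening: 0.0124
grip_force: 58.7
```

Call:
drive_tool(
  delta_pos=[
    [0,0,0],
    [0,0,0],
    [0,0,0],
    [0,0,0],
    [0,0,0],
    [0,0,-0.05],
    [0,0,-0.15],
    [0,0,-0.3],
  ],
  dr=[
    [0,0,0],
    [0,0,0],
    [0,0,0],
    [0,0,0],
    [0,0,0],
    [0,0,0],
    [0,0,0],
    [0,0,0],
  ],
  jaw=45,
)

```text
clock: 41.4
position: [0.4525, -0.0338, 0.1707]
ee_rot: [[-1.0, 0.001, -0.002], [0.001, 1.0, 0.0], [0.002, 0.0, -1.0]]
ft_force: [-0.0, -0.4, 0.7]
opening: 0.0449
grip_force: 0.0
```

Call:
drive_tool(
  delta_pos=[
    [0,0,-0.05],
    [0,0,-0.15],
    [0,0,-0.25],
    [0,0,-0.25],
    [0,0,-0.25],
    [0,0,-0.25],
    [0,0,-0.25],
    [0,0,-0.25],
  ],
  dr=[
    [0,0,0],
    [0,0,0],
    [0,0,0],
    [0,0,0],
    [0,0,0],
    [0,0,0],
    [0,0,0],
    [0,0,0],
  ],
)

```text
clock: 42.4
position: [0.4528, -0.0339, 0.2199]
ee_rot: [[-1.0, 0.001, -0.001], [0.001, 1.0, 0.0], [0.001, 0.0, -1.0]]
ft_force: [0.4, 0.3, -0.0]
opening: 0.045
grip_force: 0.0
```

Run:
```python
from h import *
s=observe(); print(s['position'].round(4),s['opening'])
for n in ['wrist','scene','top']:
    im,d,c,M=cam(n); P=cloud(d,c,M)
    print(n,'knob',fit(P,(.4522,-.0342),.02,.13,.145,.005),'brewtop',fit(P,(.4522,-.0342),.036,.112,.123,.0308))
    print('lid',fit(P,(.5735,-.2645),.02,.05,.07,.007))
```

```text
[ 0.4528 -0.0339  0.2199] 0.04497499002978732
wrist knob (array([ 0.4527, -0.0339]), 269, np.float64(0.1421), np.float64(0.1397)) brewtop (array([ 0.4525, -0.0343]), 942, np.float64(0.1223), np.float64(0.1196))
lid (array([ 0.5723, -0.2634]), 216, np.float64(0.0616), np.float64(0.0588))
scene knob (array([ 0.4519, -0.0343]), 26, np.float64(0.1429), np.float64(0.1389)) brewtop (array([ 0.4519, -0.0342]), 135, np.float64(0.123), np.float64(0.1182))
lid (array([ 0.573 , -0.2649]), 37, np.float64(0.0618), np.float64(0.0576))
top knob None brewtop (array([ 0.4535, -0.0328]), 81, np.float64(0.1229), np.float64(0.119))
lid (array([ 0.5735, -0.2636]), 41, np.float64(0.0625), np.float64(0.0586))
```

The press is seated (knob top at 0.140 m, coaxial with the brewer). Fetching the lid.

Call:
drive_tool(
  delta_pos=[
    [-0.08,-0.15,0],
    [-0.16,-0.3,0],
    [-0.24,-0.45,0],
    [-0.32,-0.6,0],
    [-0.4,-0.76,0],
    [-0.5,-0.95,0],
    [-0.5,-0.95,0],
    [-0.5,-0.95,0],
  ],
  dr=[
    [0,0,0],
    [0,0,0],
    [0,0,0],
    [0,0,0],
    [0,0,0],
    [0,0,0],
    [0,0,0],
    [0,0,0],
  ],
)

```text
clock: 43.55
position: [0.5525, -0.2237, 0.22]
ee_rot: [[-1.0, 0.002, -0.001], [0.002, 1.0, 0.001], [0.001, 0.001, -1.0]]
ft_force: [-0.0, -0.0, 0.2]
opening: 0.045
grip_force: 0.0
```

Call:
drive_tool(
  delta_pos=[
    [-0.05,-0.1,0],
    [-0.1,-0.2,0.1],
    [-0.1,-0.2,0.25],
    [-0.1,-0.2,0.4],
    [-0.1,-0.2,0.55],
    [-0.1,-0.2,0.65],
    [-0.1,-0.2,0.65],
    [-0.1,-0.2,0.65],
  ],
  dr=[
    [0,0,0],
    [0,0,0],
    [0,0,0],
    [0,0,0],
    [0,0,0],
    [0,0,0],
    [0,0,0],
    [0,0,0],
  ],
)

```text
clock: 44.55
position: [0.5733, -0.2637, 0.0919]
ee_rot: [[-1.0, 0.0, 0.002], [0.0, 1.0, -0.001], [-0.002, -0.001, -1.0]]
ft_force: [-0.2, -0.1, -0.9]
opening: 0.0452
grip_force: 0.0
```

Call:
drive_tool(
  delta_pos=[
    [0,0,0.06],
    [0,0,0.13],
    [0,0,0.2],
    [0,0,0.26],
    [0,0,0.3],
    [0,0,0.3],
    [0,0,0.3],
    [0,0,0.3],
  ],
  dr=[
    [0,0,0],
    [0,0,0],
    [0,0,0],
    [0,0,0],
    [0,0,0],
    [0,0,0],
    [0,0,0],
    [0,0,0],
  ],
)

```text
clock: 45.55
position: [0.5734, -0.2645, 0.0312]
ee_rot: [[-1.0, 0.001, 0.001], [0.001, 1.0, -0.001], [-0.001, -0.001, -1.0]]
ft_force: [-0.7, -0.5, -0.0]
opening: 0.0451
grip_force: 0.0
```

Call:
drive_tool(
  delta_pos=[
    [0,0,0],
    [0,0,0],
    [0,0,0],
    [0,0,0],
    [0,0,0],
    [0,0,0],
    [0,0,0],
    [0,0,0],
  ],
  dr=[
    [0,0,0],
    [0,0,0],
    [0,0,0],
    [0,0,0],
    [0,0,0],
    [0,0,0],
    [0,0,0],
    [0,0,0],
  ],
  jaw=10,
)

```text
clock: 46.55
position: [0.5732, -0.2642, 0.0309]
ee_rot: [[-1.0, 0.001, 0.001], [0.001, 1.0, -0.0], [-0.001, -0.0, -1.0]]
ft_force: [0.2, 1.7, 5.6]
opening: 0.0149
grip_force: 58.9
```

Call:
drive_tool(
  delta_pos=[
    [0,0,-0.1],
    [0,0,-0.25],
    [0,0,-0.45],
    [0,0,-0.65],
    [0,0,-0.8],
    [0.05,0.1,-0.85],
    [0.1,0.2,-0.85],
    [0.15,0.3,-0.85],
  ],
  dr=[
    [0,0,0],
    [0,0,0],
    [0,0,0],
    [0,0,0],
    [0,0,0],
    [0,0,0],
    [0,0,0],
    [0,0,0],
  ],
)

```text
clock: 47.55
position: [0.5421, -0.2037, 0.1989]
ee_rot: [[-1.0, 0.002, -0.002], [0.002, 1.0, 0.001], [0.002, 0.0, -1.0]]
ft_force: [-0.1, 0.2, 0.3]
opening: 0.0151
grip_force: 58.8
```

Call:
drive_tool(
  delta_pos=[
    [0.08,0.14,0],
    [0.16,0.3,0],
    [0.24,0.46,0],
    [0.32,0.62,0],
    [0.4,0.76,0],
    [0.453,0.85,0],
    [0.453,0.85,0],
    [0.453,0.85,0],
  ],
  dr=[
    [0,0,0],
    [0,0,0],
    [0,0,0],
    [0,0,0],
    [0,0,0],
    [0,0,0],
    [0,0,0],
    [0,0,0],
  ],
)

```text
clock: 48.55
position: [0.4529, -0.0346, 0.2]
ee_rot: [[-1.0, 0.002, 0.0], [0.002, 1.0, -0.001], [-0.0, -0.001, -1.0]]
ft_force: [-0.1, -0.3, -1.0]
opening: 0.0152
grip_force: 58.8
```

Run:
```python
from h import *
s=observe(); print(s['position'].round(4),s['opening'],s['grip_force'])
b=s['position'][2]-.0309
for n in ['wrist','scene']:
    im,d,c,M=cam(n); P=cloud(d,c,M)
    print(n,'shoulder',fit(P,s['position'][:2],.05,b+.007,b+.014,.0340),'brewtop',fit(P,(.4522,-.0342),.036,.112,.123,.0308),fit(P,(.4522,-.0342),.05,.066,.08,.0385))
save(cv2.resize(im[70:230,120:320],(640,512)),'s8.png')
```

```text
[ 0.4529 -0.0346  0.2   ] 0.01519968071114189 58.78865220642183
wrist shoulder (array([ 0.4543, -0.035 ]), 1729, np.float64(0.1831), np.float64(0.1783)) brewtop (array([ 0.453 , -0.0342]), 255, np.float64(0.1219), np.float64(0.1199)) (array([ 0.4532, -0.034 ]), 1869, np.float64(0.08), np.float64(0.0724))
scene shoulder (array([ 0.4538, -0.0335]), 104, np.float64(0.183), np.float64(0.1788)) brewtop (array([ 0.4521, -0.034 ]), 134, np.float64(0.123), np.float64(0.1172)) (array([ 0.4524, -0.0335]), 295, np.float64(0.0799), np.float64(0.0727))
```

View pics/s8.png

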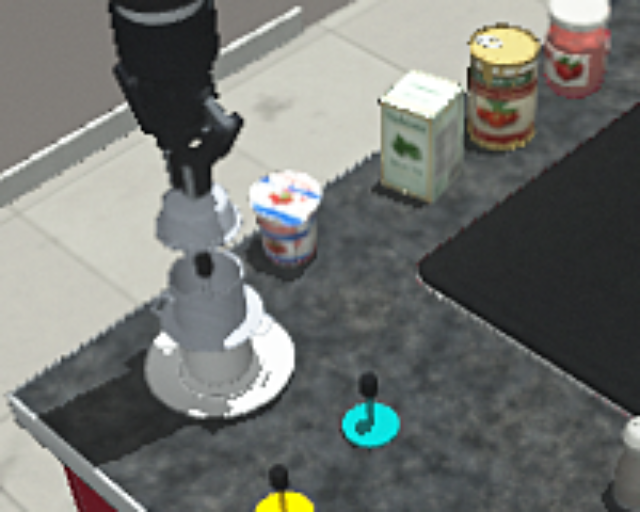

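The lid (200,220) hangs above the brewer, with the press knob (205,263) sticking up on axis. Lowering the lid.

Call:
drive_tool(
  delta_pos=[
    [0.004,0.002,0.05],
    [0.004,0.002,0.1],
    [0.004,0.002,0.15],
    [0.004,0.002,0.19],
    [0.004,0.002,0.22],
    [0.004,0.002,0.25],
    [0.004,0.002,0.272],
    [0.004,0.002,0.272],
  ],
  dr=[
    [0,0,0],
    [0,0,0],
    [0,0,0],
    [0,0,0],
    [0,0,0],
    [0,0,0],
    [0,0,0],
    [0,0,0],
  ],
)

```text
clock: 49.65
position: [0.4515, -0.0335, 0.1457]
ee_rot: [[-1.0, 0.001, -0.0], [0.001, 1.0, 0.0], [0.0, 0.0, -1.0]]
ft_force: [-0.1, -0.2, -0.2]
opening: 0.0149
grip_force: 58.8
```

Call:
drive_tool(
  delta_pos=[
    [0,0,0.002],
    [0,0,0.004],
    [0,0,0.004],
    [0,0,0.004],
    [0,0,0.004],
    [0,0,0.004],
    [0,0,0.004],
    [0,0,0.004],
  ],
  dr=[
    [0,0,0],
    [0,0,0],
    [0,0,0],
    [0,0,0],
    [0,0,0],
    [0,0,0],
    [0,0,0],
    [0,0,0],
  ],
)

```text
clock: 50.65
position: [0.4517, -0.0336, 0.1451]
ee_rot: [[-1.0, 0.001, -0.0], [0.001, 1.0, 0.0], [0.0, 0.0, -1.0]]
ft_force: [0.5, -0.0, -0.8]
opening: 0.015
grip_force: 58.8
```

Height is as for a full seat. Releasing and rising clear.

Call:
drive_tool(
  delta_pos=[
    [0,0,0],
    [0,0,0],
    [0,0,0],
    [0,0,0],
    [0,0,0],
    [0,0,-0.05],
    [0,0,-0.15],
    [0,0,-0.3],
  ],
  dr=[
    [0,0,0],
    [0,0,0],
    [0,0,0],
    [0,0,0],
    [0,0,0],
    [0,0,0],
    [0,0,0],
    [0,0,0],
  ],
  jaw=45,
)

```text
clock: 51.65
position: [0.4511, -0.0334, 0.2055]
ee_rot: [[-1.0, 0.001, -0.002], [0.001, 1.0, 0.0], [0.002, 0.0, -1.0]]
ft_force: [0.5, 0.1, -0.0]
opening: 0.0454
grip_force: 0.0
```

Call:
drive_tool(
  delta_pos=[
    [0,0,-0.1],
    [0,0,-0.25],
    [0,0,-0.4],
    [0,0,-0.5],
    [0,0,-0.5],
    [0,0,-0.5],
    [0,0,-0.5],
    [0,0,-0.5],
  ],
  dr=[
    [0,0,0],
    [0,0,0],
    [0,0,0],
    [0,0,0],
    [0,0,0],
    [0,0,0],
    [0,0,0],
    [0,0,0],
  ],
)

```text
clock: 52.65
position: [0.4512, -0.0335, 0.3042]
ee_rot: [[-1.0, 0.001, -0.002], [0.001, 1.0, 0.0], [0.002, 0.0, -1.0]]
ft_force: [-0.5, -0.1, -0.1]
opening: 0.045
grip_force: 0.0
```

Run:
```python
from h import *
print(observe()['position'])
for n in ['wrist','scene','top']:
    im,d,c,M=cam(n); P=cloud(d,c,M);a=(.4522,-.0342)
    print(n,'knob',fit(P,a,.02,.16,.18,.007),'shoulder',fit(P,a,.05,.117,.126,.0340),'brim',fit(P,a,.05,.066,.08,.0385),'saucer',fit(P,a,.085,.011,.02,.0623))
    if n=='scene': save(cv2.resize(im[70:230,120:320],(640,512)),'s9.png')
```

```text
[ 0.45124519 -0.03346506  0.30415597]
wrist knob (array([ 0.4516, -0.0342]), 272, np.float64(0.1758), np.float64(0.1736)) shoulder (array([ 0.4529, -0.0342]), 626, np.float64(0.126), np.float64(0.1234)) brim (array([ 0.4517, -0.0342]), 853, np.float64(0.0752), np.float64(0.0724)) saucer (array([ 0.453 , -0.0355]), 1408, np.float64(0.0171), np.float64(0.0131))
scene knob (array([ 0.4508, -0.0344]), 43, np.float64(0.1759), np.float64(0.1701)) shoulder (array([ 0.4524, -0.0327]), 86, np.float64(0.1259), np.float64(0.1236)) brim (array([ 0.4532, -0.032 ]), 274, np.float64(0.0797), np.float64(0.0726)) saucer (array([ 0.4524, -0.0335]), 262, np.float64(0.0199), np.float64(0.0132))
top knob None shoulder (array([ 0.4532, -0.0321]), 165, np.float64(0.1259), np.float64(0.1225)) brim (array([ 0.4538, -0.033 ]), 333, np.float64(0.0784), np.float64(0.0716)) saucer (array([ 0.4529, -0.0338]), 432, np.float64(0.0183), np.float64(0.0128))
```

View pics/s9.png

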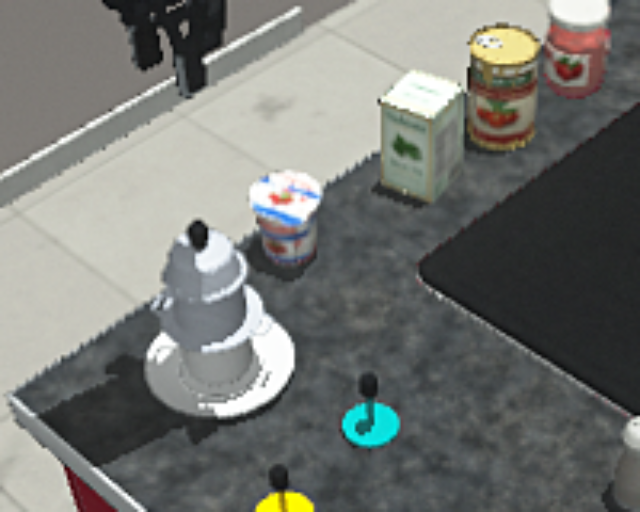

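The stack stands upright at (205,310) with the lid flush. The knob top is at 0.174 m as expected, all the parts are within about 1 mm of coaxial, and the gripper is clear. Handing in.

```bash
python3 -c "
from rig import *
print(job_done())"
```

```text
the job is handed in; nothing more can be done
None
```

The coffee filter is set up and handed in at about 53 s; the hand-in returned no verdict. By the last camera check, cup, brewer, press and lid are stacked on the saucer within about 1–2 mm of centre at the expected heights, with the tub, mill and teaspoon never touched.

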